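# Fit and lock the loop-back plug on the analyser's junction box

## Task

Fit the red-topped loop-back plug onto the connector of the grey junction box, which is not screwed down exactly at its nominal place, so feel for the seat; press the plug gently fully home onto the flange, then push the connector's yellow locking lever over with a fingertip until it snaps shut over the plug's pegs. Touch the box, connector and lever only with the fingers or the plug, never push on them with more than 30 N, and leave the other things on the bench where they are.

Things in the scene. Friction and masses are not known exactly. Their poses are not given: they have to be found in the camera images.
- jbox: Junction box, fixed: grey enclosure 170 (x) x 230 (y) x 45 mm high. Origin: centre of its underside, z up, top at z = 45 mm. On its top stands the connector, long side along the box's y. The connector sits in an oversize cut-out, screwed down up to 6 mm off its nominal place in box x and, separately, in y (no twist, heights exact, does not give): feel or look for it.
- seat (a point): Nominal centre of the connector's flange top (box x = 10, y = 0, z = 53 mm; box's axes); the true one is up to 6 mm off in x and in y. Flange 50 (x) x 114 (y) mm, its top 8 mm above the box's top; at each y end, flush with it, a bearing lug 16 mm wide in x, 5 thick, rises to 16 mm above the box's top. The plug is fully home when its underside sits on the flange (a hard stop).
- collar (a point): Nominal centre of the collar's top, 18 mm above the flange, off like seat. Collar 32 (x) x 78 (y) mm, top edges rounded 2 mm. The plug's skirt goes over it with 0.9 mm play per side. A black pin insert 22 x 58 mm stands 6 mm above the collar; the plug meets it 5.5 mm before home and must push it down against about 6 N of friction. It does not spring back.
- bar (a point): Nominal middle of the lever's bar while open (fixed to the box; off like seat): 57 mm from the connector's centre towards box -x, 93 mm above the box's underside. The bar, 8 mm dia, 99 mm long, runs along y, with a black grip 12 x 50 x 9 mm at its middle. Two arms at y = +-49.5 mm, 3 mm thick, join it to a pivot axis along y at the connector's centre, level with the flange top.
- lever (a joint): Yellow locking lever: 0 = open, 0.524 rad = shut. Its bar turns from -x in and up to the plug, radius 70 mm: open it leans 55 deg from vertical, shut 25 deg (bar 30 mm from the centre). Pushed along its arc (a merely level push can jam) the bar takes about 6 N at first, nothing from 0.20 rad (over centre); then it snaps shut. Shut, it hooks over the plug's pegs; if the plug is not home it strikes them.
- plug: Loop-back plug: light grey metal hood, red plate and round red cap (24 mm dia, 7 mm high) on top, 110 to 225 g, upright on the bench. 40 (x) x 86 (y) x 55 mm high, 62 with cap. Origin: centre of underside, z up. Grip its flat long sides (40 mm apart in x) at z = 35 to 45 mm. Hollow below, 33.8 x 79.8, 18.5 mm deep. Pegs 6 mm dia stand out 7 mm from both y ends at z = 20 mm. Fits both ways.
- spare: Bystander: smaller dark grey hood with a blue top, 40 x 60 x 57 mm, no pegs, loose; origin under its centre. Leave it.
- bottle: Bystander: capped lab bottle, blue cap, 72 mm dia, 150 mm high, loose; origin under its centre.
- carton: Bystander: light grey carton 75 x 95 x 50 mm, loose; origin under its centre.
- driver: Bystander: yellow screwdriver, 190 mm long, lying; origin at its middle.
- mouse: Bystander: black computer mouse 100 x 58 x 30 mm, loose; origin under its centre.
- vial: Bystander: amber vial with white cap, 28 mm dia, 60 mm high, loose; origin under its centre.
There are look-alikes about, which are no part of the job. What is shaped like the plug but orange is not meant.

How it is judged:
By the outcome, as a careful person would: the job done as asked, in the order asked, and still so for the second after the job is handed in, with the robot touching nothing.
It also fails if it takes over 72 s, if anything falls off the work surface, if the arm or the gripper's body presses on something with over 40 N, if the wrist force passes 120 N, or if a joint passes its speed limit or range.

## Robot

A 6-joint arm with a two-finger parallel gripper is mounted at the origin on the work surface. World frame = base frame: x ahead of the robot, y to its left, z up, the work surface at z = 0. Lengths are in m, angles in rad, forces in N, time in s.
With the tool pointing down it reaches from about 0.275 to 1 m from the base axis. Payload 8.4 kg.
Tool frame: the origin (TCP) lies at the very end of the fingers, on their centre line; the grasp point (between the pads) lies 19 mm behind it; z points along the fingers, y is the line along which they close (so a half turn about z gives the same grasp; the last joint's range is limited). The gripper opens to 85 mm and grips with 20 to 120 N. Pads are 22 mm wide; open, the fingers measure 114 mm over their backs; the gripper's body (76 mm by 85 mm) begins 54 mm behind the grasp point. The pads swing forward as they close: fully open they stand 13 mm farther back than shut.
Start: joints at [1.193, 0.353, 1.633, -0, 1.155, -0.002], TCP at [0.229, 0.581, 0.231] pointing down, gripper open.
Joint ranges: [-2.63, 2.63], [-0.92, 2.1], [0.06, 2.66], [-1.3, 4.44], [0, 2.69], [-3.02, 3.02]. Speed limits (rad/s): [2.22, 2.22, 2.79, 3.14, 3.14, 3.14].

## Interface

Orientations are given as a unit quaternion [x, y, z, w].
In Python, from plant import * gives the robot as it stands. The module is installed in compiled form; this text tells all that it offers. Calls block until the motion is done:
- move_ptp(position, orientation): joint-space move of the TCP to a pose.
- move_linear(position, speed=0.15, orientation=None): straight line of the TCP; orientation=None keeps the orientation; speed is the mean speed in m/s.
- set_joints(angles): joint-space move.
- set_gripper(opening): finger opening in m; the grip force is fixed at half the most; returns when the fingers have stopped.
- sleep(seconds).
- solve_ik(position, orientation): joint angles nearest the present ones, or None.
- get_obs(): the state.
- capture(name): name is "scene" or "top" or "wrist"; returns (picture, depth): 420x560x3 uint8, blue, green, red; 420x560 float32, m along the optical axis (not along the pixel's ray), 0 where there is no reading.
- calibration(name): a dict with "K" (3x3 intrinsics, pixels), "dist" ([k1, k2, p1, p2, k3] as OpenCV has them; the pictures are not rectified), "R" (3x3) and "t" (3): a world point X has camera coordinates R X + t; the wrist camera has in their place "tool_from_camera" (4x4, takes a point from camera to tool coordinates, whose origin is the TCP and whose axes are the flange's). Camera axes: x right, y down, z forward; pixel columns grow to the right and rows downward; lengths in m; the calibration is good to about 2 mm. A picture is of the moment at which its call begins: read the wrist's pose just before it. calibration takes no time and is no camera call.
A pose or a line that the arm cannot do raises IKError and nothing moves.
- hand_in(): hands the job in; it is judged then, once.
The state is a dict: "clock": time; "joint_positions": joint angles; "joint_velocities": joint speeds; "effort": joint torques, N m; "tool_pos": TCP position; "orientation": TCP orientation; "contact_force": force on the tool from outside, world axes, zero at the start; "ft_torque": the same for the moment, N m; "gripper_width": finger opening in m; "grip_force": force on a finger pad.
Only numpy, scipy, OpenCV 4.12 (cv2) and the standard library are available. Lean on these libraries where they do the work, as an engineer would, in place of code of your own. Each camera call takes 0.05 s, during which the arm holds its last target. There are 200 camera calls.

## Working session

There is one attempt and no reset: what is moved stays moved. The work goes in short steps, each a Python script; the robot and the scene stay as the last script left them, time stands still between calls to the robot, and variables do not carry over. Pictures are saved under pics/ and viewed, at most 10 in all, crops included, and the job is handed in when it is done.

```bash
ls; mkdir -p pics; python3 - <<'E'
from plant import *
import cv2,numpy as np
o=get_obs();print(o)
for n in("scene","top"):
    p,d=capture(n);cv2.imwrite(f"pics/{n}0.png",p);np.save(f"pics/{n}0.npy",d)
    c=calibration(n);print(n,c)
print(calibration("wrist"))
E
```

```text
pics
{'clock': 0.0, 'joint_positions': array([ 1.19260241e+00,  3.53670012e-01,  1.63413145e+00, -1.92472459e-05,
        1.15522448e+00, -2.42320645e-03]), 'joint_velocities': array([-5.99281266e-04,  1.33017461e-04,  3.11279797e-05, -1.06670392e-03,
        2.67916964e-04,  1.19781088e-04]), 'effort': array([ 1.27716172e-03, -6.05256128e+01, -3.42072451e+01, -8.21924050e-05,
        9.31377697e-03, -4.74003940e-06]), 'tool_pos': array([0.22920873, 0.58093297, 0.23054919]), 'orientation': array([ 1.86778014e-01,  9.82401883e-01, -7.05374034e-04, -1.26919579e-04]), 'contact_force': array([-0.30587368, -0.22140844, -0.24326111]), 'ft_torque': array([0.02994614, 0.02911194, 0.01592447]), 'grip_force': 0.0, 'gripper_width': 0.08543632027867218}
scene {'K': array([[438.28405492,   0.        , 282.48535165],
       [  0.        , 438.28405492, 209.4274547 ],
       [  0.        ,   0.        ,   1.        ]]), 'dist': array([0.01944138, 0.        , 0.        , 0.        , 0.        ]), 'R': array([[ 0.18966704,  0.98161935, -0.02120989],
       [ 0.6319546 , -0.13858102, -0.76251471],
   
[... 450 characters left out ...]
[ 0.07957799, -0.00173215, -0.99682714]]), 't': array([-0.06556537,  0.49955915,  1.50428269])}
{'K': array([[305.98407684,   0.        , 278.53472421],
       [  0.        , 305.98407684, 210.65604108],
       [  0.        ,   0.        ,   1.        ]]), 'dist': array([-0.00198393,  0.        ,  0.        ,  0.        ,  0.        ]), 'tool_from_camera': array([[-5.62676503e-04, -9.44815112e-01, -3.27603551e-01,
         8.41779949e-02],
       [ 9.99998832e-01, -6.60741219e-05, -1.52699205e-03,
         8.45823204e-04],
       [ 1.42107904e-03, -3.27604028e-01,  9.44814046e-01,
        -1.41212356e-01],
       [ 0.00000000e+00,  0.00000000e+00,  0.00000000e+00,
         1.00000000e+00]])}
```

View pics/scene0.png

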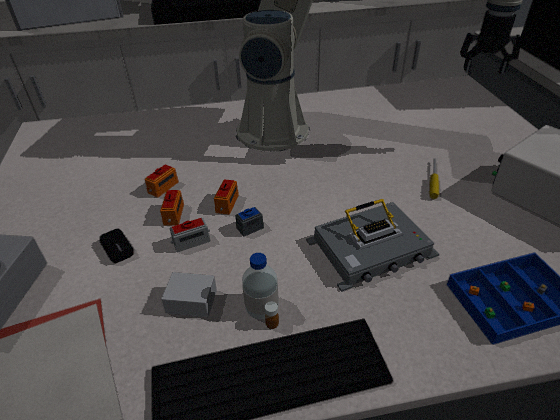

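View pics/top0.png

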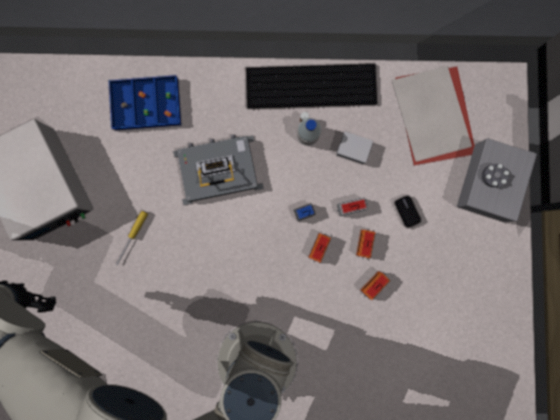

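```bash
cat > h.py <<'E'
from plant import *
import cv2,numpy as np
from scipy.spatial.transform import Rotation as Rn
def down(phi): # tool z down, tool x at world angle phi
    return np.array([np.cos(phi/2),np.sin(phi/2),0,0])
def pose_of(n,o=None):
    c=calibration(n)
    if n!="wrist": return c["K"],c["dist"],c["R"].T,-c["R"].T@c["t"]
    T=np.eye(4);T[:3,:3]=Rn.from_quat(o["orientation"]).as_matrix();T[:3,3]=o["tool_pos"]
    T=T@c["tool_from_camera"]; return c["K"],c["dist"],T[:3,:3],T[:3,3]
def cast(P,px,z):
    K,d,R,C=P
    u=cv2.undistortPoints(np.array(px,float).reshape(-1,1,2),K,d)[:,0]
    r=np.c_[u,np.ones(len(u))]@R.T
    return C+r*((z-C[2])/r[:,2])[:,None]
def shot(name):
    o=get_obs();p,d=capture("wrist");cv2.imwrite(f"pics/{name}.png",p);np.save(f"pics/{name}.npy",d)
    np.savez(f"pics/{name}_o.npz",tool_pos=o["tool_pos"],orientation=o["orientation"]);return o,p,d
E
python3 - <<'E'
from h import *
P=pose_of("top")
print("plug",cast(P,[(353,207)],.055)," spare",cast(P,[(305,212)],.057))
print("box corners TL,TR,BR,BL",cast(P,[(175,150),(253,138),(261,187),(184,202)],.045))
print("bar",cast(P,[(215,182)],.093))
for phi in (np.pi,np.pi/2,-np.pi/2,0):
    print(phi,solve_ik(np.array([.52,-.15,.25]),down(phi)),solve_ik(np.array([.6,.15,.25]),down(phi)))
E
```

```text
plug [[ 0.49015326 -0.29372924  0.055     ]]  spare [[ 0.47166414 -0.14387884  0.057     ]]
box corners TL,TR,BR,BL [[ 0.66185423  0.27021938  0.045     ]
 [ 0.70511018  0.02388451  0.045     ]
 [ 0.54888832 -0.00476306  0.045     ]
 [ 0.49702595  0.23624185  0.045     ]]
bar [[0.55622772 0.13442174 0.093     ]]
3.141592653589793 [-2.83609335e-01  2.04343223e-01  1.79256667e+00 -4.44089210e-16
  1.14468276e+00 -1.85440566e+00] [ 2.42553304e-01  3.26270485e-01  1.62854682e+00 -4.44089210e-16
  1.18677535e+00 -1.32824302e+00]
1.5707963267948966 [-2.83609335e-01  2.04343223e-01  1.79256667e+00 -4.44089210e-16
  1.14468276e+00 -2.83609335e-01] [ 2.42553304e-01  3.26270485e-01  1.62854682e+00 -4.44089210e-16
  1.18677535e+00  2.42553304e-01]
-1.5707963267948966 [-2.83609335e-01  2.04343223e-01  1.79256667e+00 -4.44089210e-16
  1.14468276e+00  2.85798332e+00] [ 2.42553304e-01  3.26270485e-01  1.62854682e+00 -4.44089210e-16
  1.18677535e+00 -2.89903935e+00]
0 [-2.83609335e-01  2.04343223e-01  1.79256667e+00 -4.44089210e-16
  1.14468276e+00  1.28718699e+00] [ 2.42553304e-01  3.26270485e-01  1.62854682e+00 -4.44089210e-16
  1.18677535e+00  1.81334963e+00]
```

```bash
python3 - <<'E'
from h import *
yaw=.18; c,s=np.cos(yaw),np.sin(yaw)
ex=np.array([c,s,0]);ey=np.array([-s,c,0])
q=down(np.pi/2+yaw)
p=np.array([.603,.131,.19])+.01*ex+.03*ey
move_ptp(p,q)
sleep(.3)
o,im,d=shot("w1"); print(o["clock"],o["tool_pos"],o["contact_force"])
E
```

```text
2.4333 [0.60733996 0.16280422 0.19002799] [ 0.3802895  -0.22070101  0.50363025]
```

View pics/w1.png

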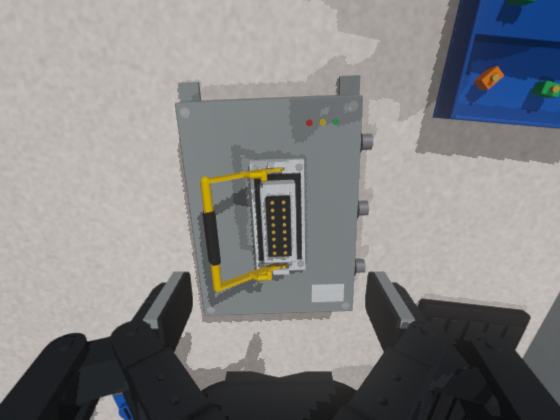

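```bash
python3 - <<'E'
import cv2
p=cv2.imread("pics/w1.png")[145:285,190:320]
cv2.imwrite("pics/w1c.png",cv2.resize(p,None,fx=4.2,fy=4.2,interpolation=cv2.INTER_NEAREST))
E
```

```text
(no output)
```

View pics/w1c.png

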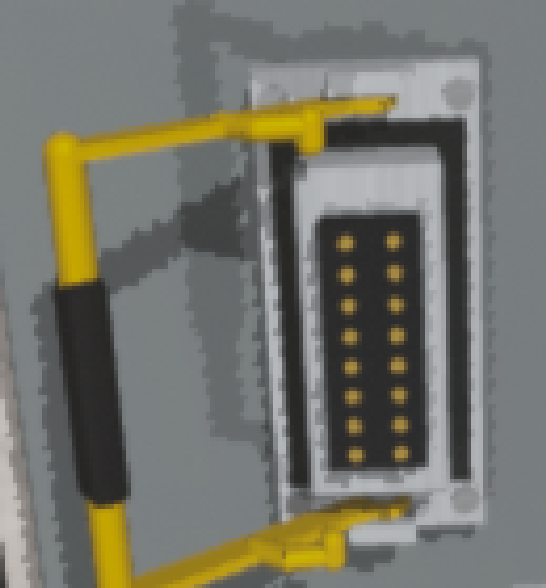

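```bash
python3 - <<'E'
from h import *
o=np.load("pics/w1_o.npz");P=pose_of("wrist",o)
f=lambda L:(np.array(L,float)+.5)/4.2-.5+np.array([190,145])
def rep(n,L,z):
    W=cast(P,L,z)[:,:2];a=(W[0]+W[1]-W[2]-W[3])/2;b=(W[1]+W[2]-W[0]-W[3])/2
    print(n,W.mean(0).round(4),"dims",np.linalg.norm(b).round(4),np.linalg.norm(a).round(4),"yaw",np.arctan2(b[1],b[0]).round(3),np.arctan2(-a[0],a[1]).round(3))
rep("flange",f([(250,70),(480,60),(486,522),(272,525)]),.053)
rep("insert",f([(315,216),(418,212),(428,467),(331,471)]),.077)
rep("collar",f([(302,164),(440,152),(446,484),(314,496)]),.071)
pins=f([(346,243),(395,241),(347,274),(396,272),(348,305),(397,304),(350,337),(397,336),(351,366),(398,365),(353,396),(399,394),(354,426),(401,425),(355,455),(402,453)])
w=cast(P,pins,.077)[:,:2];print("pins",w.mean(0)); r=w[:2].mean(0)-w[-2:].mean(0);print(np.arctan2(-r[0],r[1]))
rep("box",[(179,102),(362,96),(354,313),(203,320)],.045)
print("bar ends",cast(P,f([(62,140),(115,585)]),.093))
d=np.load("pics/w1.npy");print(d[220,278],d[140,230],d[220,262])
E
```

```text
flange [0.6111 0.1438] dims 0.0512 0.1128 yaw 0.21 0.209
insert [0.6112 0.1443] dims 0.0213 0.0587 yaw 0.223 0.227
collar [0.6115 0.1453] dims 0.0295 0.0775 yaw 0.276 0.206
pins [0.61164281 0.14322752]
0.21542347661281958
box [0.6087 0.1369] dims 0.1657 0.2302 yaw 0.224 0.21
bar ends [[0.54455267 0.18152837 0.093     ]
 [0.56553173 0.0864905  0.093     ]]
0.27299297 0.28233978 0.27945554
```

```bash
python3 - <<'E'
from h import *
q=down(np.pi/2+.1)
move_ptp([.485,-.27,.19],q)
sleep(.3)
o,im,d=shot("w2"); print(o["clock"],o["tool_pos"])
E
```

```text
4.4333 [ 0.48533128 -0.26956793  0.18997667]
```

View pics/w2.png

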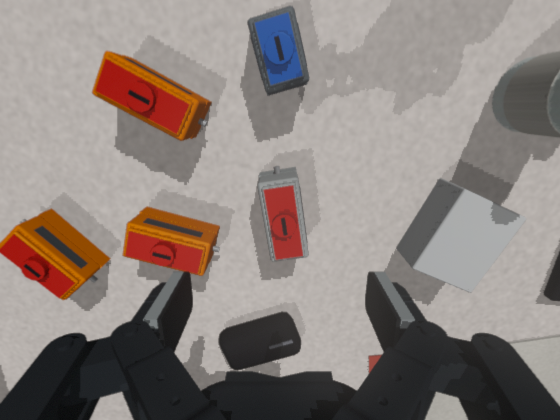

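```bash
python3 - <<'E'
from h import *
o=np.load("pics/w2_o.npz");P=pose_of("wrist",o);im=cv2.imread("pics/w2.png")
h=cv2.cvtColor(im,cv2.COLOR_BGR2HSV)
m=cv2.inRange(h,(0,120,60),(8,255,255))|cv2.inRange(h,(172,120,60),(180,255,255))
m[:, :245]=0;m[:,320:]=0
ys,xs=np.nonzero(m);W=cast(P,np.c_[xs,ys],.0555)[:,:2]
c,sz,a=cv2.minAreaRect((W*1000).astype(np.float32));print(c,sz,a,len(xs))
# metal hood outline: grey, bright
w=cast(P,[(259,183),(299,178),(308,258),(270,263)],.055)[:,:2];print(w.mean(0),np.linalg.norm(w[1]-w[0]),np.linalg.norm(w[2]-w[1]))
for e in(w[0]-w[3],w[1]-w[2]):print("yaw",np.arctan2(-e[0],e[1]))
# orange neighbours and grey left edge
W=cast(P,[(218,230),(212,100),(300,330)],.055);print(W)
E
```

```text
(493.14752197265625, -293.09295654296875) (27.478652954101562, 73.15152740478516) 14.384963989257812 1941
[ 0.49357825 -0.29184207] 0.03725809138186911 0.08320074677304097
yaw 0.2128595044012104
yaw 0.23176899194379325
[[ 0.43009457 -0.3062958   0.055     ]
 [ 0.42076477 -0.1871433   0.055     ]
 [ 0.52456141 -0.41711445  0.055     ]]
```

```bash
python3 - <<'E'
from h import *
q=down(np.pi/2+.235)
move_ptp([.4933,-.2925,.12],q)
set_gripper(.064)
move_linear([.4933,-.2925,.019],.12)
print(get_obs()["contact_force"],get_obs()["gripper_width"])
set_gripper(.03);sleep(.2)
o=get_obs();print(o["gripper_width"],o["grip_force"],o["contact_force"])
move_linear([.4933,-.2925,.17],.15);sleep(.3)
o=get_obs();print(o["clock"],o["gripper_width"],o["grip_force"],o["contact_force"],o["ft_torque"])
move_ptp([.6112,.1438,.17],down(np.pi/2+.213));sleep(.4)
o,im,d=shot("w3");print(o["clock"],o["tool_pos"],o["contact_force"],o["ft_torque"],o["gripper_width"])
E
```

```text
[0.25576881 0.37808988 0.39818778] 0.06414701131285934
0.03910857500386936 61.00483775138855 [-1.0027363   0.37997716  5.62032078]
8.225 0.03943171976006245 60.32979726791382 [ 0.28467683  0.05960727 -2.3547681 ] [ 0.00206005 -0.02251317 -0.0315276 ]
10.2833 [0.61129107 0.14342485 0.17005437] [ 0.69513028 -0.33967557 -1.2387192 ] [-0.04394813 -0.03134638 -0.02945834] 0.03927006200110726
```

View pics/w3.png

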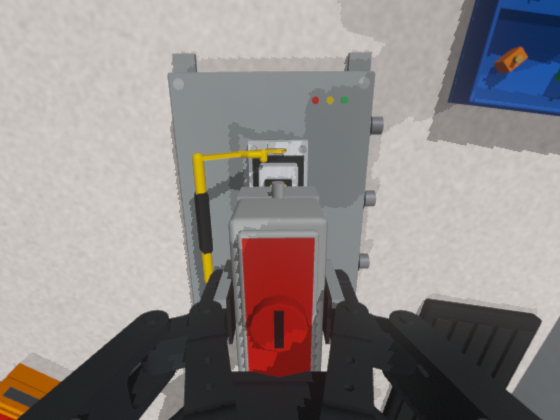

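```bash
python3 - <<'E'
from h import *
o=np.load("pics/w3_o.npz");P=pose_of("wrist",o)
R=Rn.from_quat(o["orientation"]).as_matrix();tp=o["tool_pos"];L=lambda w:((w-tp)@R*1000).round(1)
zu=tp[2]-.019
print("cap L/R/top(far)/slot",L(cast(P,[(249,326),(309,326),(279,297),(279,328)],zu+.062)))
print("plate far corners",L(cast(P,[(243,238),(315,238)],zu+.0555)))
print("hood far corners",L(cast(P,[(239,231),(321,231)],zu+.055)))
print("peg end",L(cast(P,[(273,183),(285,183),(279,190)],zu+.020)))
yw=np.arctan2(R[1,0],R[0,0])-np.pi/2;print(yw)
E
```

```text
cap L/R/top(far)/slot [[  3.  -11.  -43. ]
 [  3.   12.5 -43. ]
 [ 16.4   0.7 -43. ]
 [  2.1   0.7 -43. ]]
plate far corners [[ 37.7 -12.7 -36.5]
 [ 37.7  14.2 -36.5]]
hood far corners [[ 40.4 -14.2 -36. ]
 [ 40.3  16.4 -36. ]]
peg end [[50.  -2.  -1. ]
 [50.   3.6 -1. ]
 [46.6  0.8 -1. ]]
0.2124844019975467
```

```bash
cat >> h.py <<'E'
YAW=.213; EX=np.array([np.cos(YAW),np.sin(YAW),0]);EY=np.array([-np.sin(YAW),np.cos(YAW),0])
S=np.array([.6112,.1438,0])
def at(dx,dy,z): return S+dx*1e-3*EX+dy*1e-3*EY+[0,0,z]
def F(f0):
    o=get_obs();f=o["contact_force"]-f0
    return np.array([f@EX,f@EY,f[2]]),o
def descend(dx,dy,z0,z1,f0,lim=6,step=.0005,sp=.01,v=False):
    """guarded: returns z, force (box axes), obs"""
    z=z0
    while z>z1+1e-6:
        z=max(z-step,z1);move_linear(at(dx,dy,z),sp)
        f,o=F(f0)
        if v: print(round(o["clock"],2),round(z*1000,1),round(o["tool_pos"][2]*1000,1),f.round(1),o["ft_torque"].round(2))
        if f[2]>lim or np.hypot(f[0],f[1])>10: break
    return z,f,o
E
python3 - <<'E'
from h import *
dx,dy=-.7,-1.0
move_linear(at(dx,dy,.100),.1);sleep(.3)
f0=np.mean([get_obs()["contact_force"] for _ in range(5)],0);np.save("f0.npy",f0);print(f0)
move_linear(at(dx,dy,.093),.03)
z,f,o=descend(dx,dy,.093,.083,f0,step=.001,v=True)
print(z,f,(o["tool_pos"]-at(dx,dy,z))*1000)
E
```

```text
[ 0.50100259 -0.0173965  -2.29843211]
12.12 92.0 91.9 [-0.7  3.1  0.1] [0.54 0.06 0.  ]
12.37 91.0 91.0 [ 0.   2.9 -0.6] [ 0.57  0.09 -0.02]
12.62 90.0 90.0 [0.2 3.8 0.7] [ 0.63 -0.07 -0.01]
12.87 89.0 89.0 [0.5 2.9 0.7] [ 0.67 -0.05  0.05]
13.12 88.0 87.9 [-0.4  3.6 -0.8] [ 0.69 -0.01  0.05]
13.37 87.0 86.9 [0.5 3.6 0.5] [ 0.7  -0.05 -0.01]
13.62 86.0 85.9 [0.2 4.5 0.5] [ 0.67 -0.02 -0.01]
13.87 85.0 84.9 [0.4 3.4 0.7] [0.66 0.04 0.03]
14.12 84.0 83.9 [0.8 4.3 0.1] [ 0.74  0.08 -0.01]
14.37 83.0 82.9 [ 1.3  4.  -0.1] [ 0.74 -0.04 -0.01]
0.083 [ 1.30061909  4.02601595 -0.08838859] [-0.06119564  0.01065025 -0.14323032]
```

```bash
python3 - <<'E'
from h import *
f0=np.load("f0.npy");dx=-.7
for dy in(-.6,-.2,.2):
    move_linear(at(dx,dy,.083),.01);sleep(.1)
    f=np.mean([F(f0)[0] for _ in range(3)],0);print(dy,f.round(1))
    if f[1]<1.5:break
z,f,o=descend(dx,dy,.083,.0735,f0,lim=14,step=.001,v=True)
E
```

```text
-0.6 [ 0.6  2.5 -1.2]
-0.2 [-0.7  0.6  0.1]
15.32 82.0 81.9 [-1.4  0.5  1.4] [-0.03 -0.03 -0.01]
15.57 81.0 80.9 [-0.9 -0.4  0.6] [-0.03 -0.01  0.01]
15.82 80.0 79.9 [-0.9 -0.2  0.8] [-0.04  0.04 -0.03]
16.07 79.0 78.9 [-1.   0.5 -0.7] [ 0.01 -0.03 -0.03]
16.32 78.0 78.1 [0.1 0.4 2.5] [-0.07 -0.02  0.01]
16.57 77.0 77.2 [-0.9  0.2  5.3] [-0.06  0.14 -0.02]
16.82 76.0 76.1 [-1.6 -0.2  6.3] [-0.03  0.08  0.01]
17.07 75.0 74.9 [-1.1  1.   4.2] [-0.08  0.05  0.02]
17.32 74.0 73.9 [-0.2  0.   4. ] [-0.02 -0.02 -0.  ]
17.57 73.5 73.5 [0.2 0.3 4.6] [-0.02 -0.07  0.06]
```

```bash
python3 - <<'E'
from h import *
f0=np.load("f0.npy")
z,f,o=descend(-.7,-.2,.0735,.0695,f0,lim=15,step=.00025,sp=.005,v=True)
sleep(.2);f,o=F(f0);print(f,o["tool_pos"][2],o["gripper_width"])
E
```

```text
17.82 73.2 73.3 [-0.4  0.   5.6] [-0.05 -0.09 -0.06]
18.07 73.0 73.0 [0.1 0.4 5.4] [-0.01 -0.01 -0.01]
18.32 72.8 73.0 [-1.5 -0.7  7.4] [-0.01  0.03 -0.05]
18.57 72.5 73.0 [-1.5 -1.  10.5] [-0.12  0.19  0.01]
18.82 72.2 72.9 [-1.6 -0.4 11.8] [-0.14  0.32  0.04]
19.07 72.0 72.9 [-3.   0.3 14.5] [-0.18  0.5  -0.  ]
19.32 71.8 72.9 [-3.7 -1.  16.2] [-0.21  0.65  0.  ]
[-4.20997089  1.2913943  16.49817056] 0.07288793029338099 0.03892490420059917
```

```bash
cat >> h.py <<'E'
A=np.radians(48);T=np.cos(A)*EX+np.sin(A)*np.array([0,0,1]);Z=np.sin(A)*EX-np.cos(A)*np.array([0,0,1])
QL=Rn.from_matrix(np.c_[T,np.cross(Z,T),Z]).as_quat()
C=at(-.7,-.2,0)
def bar(a):
    th=np.radians(55)-a; return C+[0,0,.053]+.070*(-np.sin(th)*EX+np.cos(th)*np.array([0,0,1]))
def tcp(a,back,along=.008): return bar(a)-T*back+Z*along
E
python3 - <<'E'
from h import *
for p in (tcp(0,.03,-.06)+[0,0,.08],tcp(0,.03,-.06),tcp(0,.03),tcp(0,.015),tcp(.3,.015),tcp(.524,.015)):
    print(p.round(3),np.array(solve_ik(p,QL)).round(2) if solve_ik(p,QL) is not None else None)
move_linear(at(-.7,-.2,.0729),.01)
print(F(np.load("f0.npy"))[0])
set_gripper(.054);sleep(.1)
o=get_obs();print(o["gripper_width"],o["contact_force"])
move_linear(at(-.7,-.2,.2),.12);o=get_obs();print(o["clock"],o["contact_force"])
E
```

```text
[0.491 0.118 0.191] [ 0.25  0.04  2.51  3.26  0.24 -1.66]
[0.491 0.118 0.111] [ 0.25  0.32  2.56  3.19  0.58 -1.59]
[0.541 0.128 0.066] [ 0.25  0.5   2.47  3.18  0.66 -1.58]
[0.551 0.13  0.077] [ 0.24  0.47  2.45  3.18  0.61 -1.58]
[0.565 0.134 0.092] [ 0.24  0.43  2.41  3.18  0.54 -1.59]
[0.578 0.136 0.1  ] [ 0.24  0.41  2.39  3.19  0.49 -1.59]
[-1.65095917  1.10857832  8.01110034]
0.05375947955203744 [ 0.68754389 -0.26043433 -0.47880733]
21.3833 [-0.76121734 -0.75403034 -0.02272888]
```

```bash
python3 - <<'E'
from h import *
p0=tcp(0,.03,-.06);q=down(np.pi/2+YAW)
for dz in (.25,.2,.16):
    p=p0+[0,0,dz];s=solve_ik(p,QL)
    if s is not None:break
print(dz,p,np.array(s).round(2))
move_linear(at(-.7,-.2,.3),.2)
set_gripper(0.0)
move_ptp(p,QL)
o=get_obs();print(o["clock"],o["tool_pos"],o["joint_positions"].round(2),o["gripper_width"])
move_linear(p0,.12);sleep(.3)
o=get_obs();print(o["clock"],o["tool_pos"]-p0,o["contact_force"])
shot("w4")
E
```

```text
0.25 [0.49131198 0.11766591 0.36100384] [ 0.25 -0.33  2.29 -0.08  0.35  1.68]
24.0667 [0.49183635 0.11778466 0.36156159] [ 0.25 -0.33  2.29 -0.08  0.35  1.67] 7.953948574491863e-06Traceback (most recent call last):
  File "<stdin>", line 11, in <module>
plant.IKError: the arm cannot follow that straight line within its joint ranges
```

```bash
python3 - <<'E'
from h import *
p0=tcp(0,.03,-.06)
for dz in np.arange(.24,.05,-.03):
    s=solve_ik(p0+[0,0,dz],QL);print(round(dz,2),None if s is None else np.array(s).round(2))
E
```

```text
0.24 [ 0.25 -0.32  2.31 -0.09  0.32  1.68]
0.21 [ 0.25 -0.27  2.35 -0.13  0.23  1.72]
0.18 [ 0.25 -0.22  2.39 -0.22  0.13  1.81]
0.15 [ 0.25 -0.16  2.43 -0.79  0.04  2.39]
0.12 [ 0.25 -0.08  2.47  3.48  0.09 -1.88]
0.09 [ 0.25  0.01  2.5   3.29  0.2  -1.69]
0.06 [ 0.25  0.1   2.52  3.23  0.32 -1.63]
```

```bash
python3 - <<'E'
from h import *
p0=tcp(0,.03,-.06)
move_linear(p0+[0,0,.18],.15)
move_ptp(p0+[0,0,.12],QL)
move_linear(p0,.12);sleep(.3)
o=get_obs();print(o["clock"],o["tool_pos"]-p0,o["contact_force"])
shot("w4")
E
```

```text
29.225 [2.28342081e-04 7.95333443e-05 5.78155304e-04] [-0.10914596  0.83029189  0.18372772]
```

View pics/w4.png

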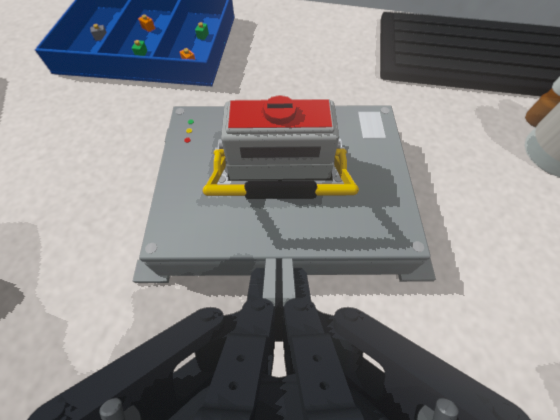

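```bash
python3 - <<'E'
from h import *
f0=get_obs()["contact_force"]
def g():
    o=get_obs();f=o["contact_force"]-f0;return o,np.array([f@T,f@EY,f@Z])
move_linear(tcp(0,.03),.08);o,f=g();print(o["clock"],f.round(1))
b=.024
while b>.008:
    move_linear(tcp(0,b),.02);o,f=g()
    if abs(f[0])>2.0 or np.linalg.norm(f)>8:break
    b-=.001
print("contact",b,f.round(1),o["clock"])
a=0.
while a<.34:
    a+=.02;move_linear(tcp(a,b),.015);o,f=g();print(round(a,2),f.round(1),round(o["clock"],2))
    if np.linalg.norm(f)>15:break
shot("w5")
E
```

```text
30.275 [-1.6  1.6  1.4]
contact 0.013999999999999992 [-2.1  0.6  1.2] 33.225
0.02 [-5.4  1.   3.1] 33.48
0.04 [-5.7  0.9  1.1] 33.73
0.06 [-5.4  1.2 -0.4] 33.98
0.08 [-4.   0.8 -1.9] 34.23
0.1 [-3.9  1.7 -1. ] 34.48
0.12 [-1.9  1.  -0. ] 34.73
0.14 [-2.   0.4  0.2] 34.98
0.16 [-1.8  1.   1.1] 35.23
0.18 [-0.8  0.5  0.4] 35.48
0.2 [-0.3  0.6  1.7] 35.73
0.22 [0.9 0.7 2. ] 35.98
0.24 [-0.6  1.   1.7] 36.23
0.26 [-1.   1.3  1.3] 36.48
0.28 [-1.1  1.4  1.5] 36.73
0.3 [0.1 0.4 2. ] 36.98
0.32 [0.  0.8 1.9] 37.23
0.34 [0.6 0.7 1.7] 37.48
```

```bash
python3 - <<'E'
from h import *
p=get_obs()["tool_pos"]
move_linear(p-.012*T,.08);move_linear(p-.012*T-.08*Z,.12);sleep(.3)
o,im,d=shot("w6");print(o["clock"],o["contact_force"])
s,_=capture("scene")
c=cv2.resize(s[170:300,290:460],None,fx=3,fy=3)
cv2.imwrite("pics/both.png",np.hstack([cv2.resize(im[60:330,120:440],(448,378)),cv2.resize(c,(350,378))]))
E
```

```text
38.9417 [-0.11435177  0.2750502  -1.32430923]
```

View pics/both.png

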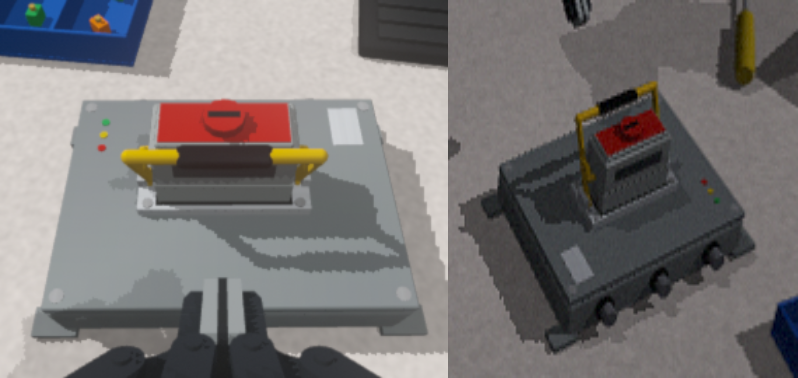

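```bash
python3 - <<'E'
from h import *
o=np.load("pics/w6_o.npz");P=pose_of("wrist",o);im=cv2.imread("pics/w6.png")
h=cv2.cvtColor(im,cv2.COLOR_BGR2HSV);m=cv2.inRange(h,(20,130,80),(35,255,255))
c=[]
for u in(220,230,240,322,332,342):
    y=np.nonzero(m[150:200,u])[0]+150;print(u,y.min(),y.max());c.append((u,np.median(y)))
for a in(.3,.4,.524):
    w=cast(P,c,bar(a)[2])-C;print(a,(w@EX*1000).round(1),"expect",((bar(a)-C)@EX*1000).round(1))
E
```

```text
220 165 184
230 167 177
240 166 176
322 166 176
332 166 191
342 166 182
0.3 [-26.4 -24.1 -23.2 -23.2 -31.3 -25.9] expect -42.9
0.4 [-29.3 -27.  -26.1 -26.1 -34.1 -28.8] expect -37.2
0.524 [-32.3 -30.1 -29.2 -29.1 -37.  -31.8] expect -29.6
```

```bash
python3 - <<'E'
from h import *
print(hand_in(),get_obs()["clock"])
E
```

```text
the job is handed in; nothing more can be done
the job is handed in; nothing more can be done
```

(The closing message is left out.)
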